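# Draw the hot tray out of the steriliser with the tray hook

### The arm

A 6-joint arm with a two-finger parallel gripper is mounted at the origin on the work surface. World frame = base frame: x ahead of the robot, y to its left, z up, the work surface at z = 0. Lengths are in m, angles in rad, forces in N, time in s.
With the tool pointing down it reaches from about 0.325 to 0.9 m from the base axis. Payload 3.5 kg.
Tool frame: the origin (TCP) lies at the very end of the fingers, on their centre line; the grasp point (between the pads) lies 19 mm behind it; y points along the fingers, z is the direction in which the jaws open and shut, and the axes are right-handed (so a half turn about y gives the same grasp; the last joint's range is limited). The gripper opens to 85 mm and grips with 20 to 120 N. Pads are 22 mm wide; open, the fingers measure 114 mm over their backs; the gripper's body (76 mm by 85 mm) begins 54 mm behind the grasp point. The pads swing forward as they close: fully open they stand 13 mm farther back than shut.
Start: joints at [1.13, 0.276, -0.026, 1.268, 0, 1.467], TCP at [0.207, 0.59, 0.21] pointing down, gripper open.
Joint ranges: [-3.12, 3.12], [-0.85, 1.88], [-1.08, 1.24], [-1.95, 2.15], [-1.57, 1.53], [-3.14, 3.14]. Speed limits (rad/s): [2.57, 2.57, 3.14, 3.14, 3.14, 3.14].

### API

Orientations are given as a unit quaternion [x, y, z, w].
In Python, from station import env, vision, ticket gives the robot as it stands. The module is installed in compiled form; this text tells all that it offers.
- The arm moves only by the shell command python3 -m handwheel 'ROWS' [OPENING]. ROWS is JSON, a list of rows, each a list of 6 numbers: the shift along the tool's x, y, z in m, then the turn, a rotation vector about the tool's x, y, z in degrees. A call has 1 to 20 rows; each row is the pose to reach, as a shift and turn from the pose commanded when the call began, along the tool's axes at that moment; what a row does not reach only later rows make up. A row lasts 1/8 s, in which the tool goes at most 62.5 mm and 10.7 degrees, less where a joint would pass 70% of its speed; a pose out of reach is approached as far as the arm can. A call with a gripper value outside its range is refused whole. OPENING is the gripper command: -1 is shut, 1 is fully open, values between are in proportion, set as the call begins (- or left out, the last holds). The fingers move at their own pace and stop on an object; the grip force is fixed at half the most. Time passes only in rows, so rows that repeat a pose let the fingers close. It gives the time, the measured TCP pose, the force and the opening at its end, in the units of the state.
- env.sense(): the state, without advancing time (a new reading comes with each control period).
- vision.camera(name): name is "side" or "top"; returns a dict with "frame" (400x640x3 uint8, blue, green, red), "range_z" (400x640 float32, m along the optical axis (not along the pixel's ray), 0 where there is no reading), "intrinsics" (3x3 intrinsics, pixels), "k1" (the pictures are not rectified: a ray, as slopes to the right and down, at radius r is drawn at 1 + k1 r^2 times it, then the intrinsics apply), "world_to_cam" (4x4, takes a point from world to camera coordinates). Camera axes: x right, y up, looking along -z (the intrinsics and any distortion apply to the point x, -y, -z); pixel columns grow to the right and rows downward; lengths in m; the calibration is good to about 2 mm. A picture is of the moment at which its call begins.
- ticket.close_job(): hands the job in, once; it reports no verdict.
The state is a dict: "t": time; "qpos": joint angles; "dq": joint speeds; "effort": joint torques, N m; "position": TCP position; "eef_rot": TCP orientation; "contact_force": force on the tool from outside, world axes, zero at the start; "torque": the same for the moment, N m; "gripper_width": finger opening in m.
Only numpy, scipy, OpenCV 4.12 (cv2) and the standard library are available. Lean on these libraries where they do the work, as an engineer would, in place of code of your own. Each camera call takes 0.05 s, during which the arm holds its last target.

### The job

The steriliser is open and its tray is hot: take the tray hook from the rest, engage its down-turned tip in the loop on the front of the tray and draw the tray out until it comes up against its stop. Hold a steady pull of about 10 N on the stop for half a second, never pressing or pulling on the tray or the steriliser with more than 20 N, then unhook and put the hook back in its place on the rest, tip down as it lay, leaving the tray fully out. Touch tray and steriliser only with the hook, not with the robot, and leave the other things where they are.

Things in the scene. Friction and masses are not known exactly. Their poses are not given: they have to be found in the camera images.
- hook_grip (a point): Middle of the handle of the tray hook (half-way up); its axes are the hook's: x from the handle towards the hooked end, z up as it lies on the rest. Black bar handle 125 mm long (x), 14 mm wide (y), 20 mm tall (z); beyond it a steel rod, 7 mm thick, runs on along x level with the handle's middle to 200 mm from this point and there turns down for 24 mm (27.5 mm to its rounded end). Weighs 0.13 to 0.2 kg. It lies in one of the two berths of the rest.
- hook_tip (a point): Lowest point of the hook's down-turned tip, 198 mm along x and 27.5 mm below hook_grip; same axes.
- hook: The whole tray hook; origin under the middle of its handle, 10 mm below hook_grip, same axes.
- rest: Grey tool rest fixed on the counter; origin at the middle of its underside; the tools lie along its x, side by side, handle middles at y = +45 mm and -45 mm (which is which varies), undersides of the handles 55 mm above the counter. Base plate 130 x 160 x 8 mm; two cross bars (12 mm thick) at x = +45 and -45 mm carry each handle in notches 21 mm wide, whose cheeks stand up 10 mm; free space between the bars.
- steriliser: White bench steriliser, 400 mm deep, 320 mm wide, 185 mm tall, fixed; origin on the counter below the middle of its mouth; x runs into the chamber, z up. The mouth is open from 60 to 150 mm above the counter, 250 mm wide; the drop-down door lies open and level, reaching 117 mm out of the mouth (-x), its upper side 58 mm above the counter.
- tray_loop: Flat level steel loop on the tray's front; origin at the centre of its opening, 100 mm above the counter; x points into the chamber (the tray is drawn along -x), y across, z up. The opening is 26 mm long in x and 40 mm wide in y, bar 6.4 mm thick, outer bar centred 16 mm from the origin. It starts 20 to 90 mm outside the mouth. It moves with the tray and is sprung: pulled, it comes out of the tray front by 0.2 mm per newton, up to 5 mm.
- tray (a joint): How far the steel tray (190 mm wide, 28 mm tall, loaded with an instrument cassette) has been drawn out from its innermost place, m; it starts some way out. It slides with about 2.5 N of friction and stays where it is left. The stop is rigid, lies inside the machine and is not marked or measured: it comes somewhere between 50 and 120 mm of further travel and has to be felt.
- cup: bystander: open steel cup, 64 mm across, 70 mm tall; origin under its centre
- jar: bystander: white jar with steel lid, 50 mm across, 55 mm tall; origin under its centre
- bowl: bystander: shallow steel bowl, 90 mm across, 32 mm tall; origin under its centre
- vial: bystander: small amber bottle, 34 mm across, 55 mm tall; origin under its centre
- roll: bystander: white cotton roll pack standing on end, 50 mm across, 40 mm tall; origin under its centre
- pusher: bystander: straight push rod lying in the other berth of the rest, same handle as the hook, straight steel rod with a rubber button at its end; origin under the middle of its handle
There are look-alikes about, which are no part of the job. There is more than one size of the rest; the one meant has the size given above.

How it is judged:
On the way, in this order (a step that is already met when the one before it is completed fails the run):
1. the hook's tip is through the tray's loop (horizontal distance between hook_tip and tray_loop below 0.019 m and z of hook_tip in the frame of tray_loop between -0.035 and -0.004 m), for 0.1 s.
2. the hook holds the tray against its stop with a pull of more than 6 N (value of joint tray above 0.107 m and contact force between hook and tray_loop above 6 N and z of hook_tip in the frame of tray_loop below 0 m), for 0.3 s.
At the end, for the whole second after the job is handed in: the tray stands within 10 mm of its stop; the hook is at rest in its own berth, handle within 20 mm of where it lay, upright (tip down) within 0.15 rad and in line with the rest within 0.12 rad (value of joint tray above 0.1 m and distance of hook_grip from where it was at the start of the episode below 0.02 m and angle between hook_tip's own z axis and vertical below 0.15 rad and angle between the x axis of hook_grip and the x axis of rest, either way round below 0.12 rad and linear speed of hook below 0.02 m/s); the robot touches nothing.
It fails at once if the hook pushes or pulls on the tray with more than 20 N (contact force between hook and tray_loop above 20 N or contact force between hook and tray above 20 N).
It fails at once if the hook strikes the steriliser with more than 20 N (contact force between hook and steriliser above 20 N).
It fails at once if the robot itself touches tray or steriliser (contact force between any of the fingers, the arm and tray_loop above 1 N or contact force between any of the fingers, the arm and tray above 1 N or contact force between any of the fingers, the arm and steriliser above 1 N).
It fails at once if a bystander is moved more than 20 mm (distance of any of cup, jar, bowl, vial, roll, pusher from where it was at the start of the episode above 0.02 m).
It also fails if it takes over 69 s, if anything falls off the work surface, if the arm or the gripper's body presses on something with over 40 N, if the wrist force passes 120 N, or if a joint passes its speed limit or range.

## Working session

There is one attempt and no reset: what is moved stays moved. The work goes in short steps, Python scripts to look and compute and a shell command to move; the robot and the scene stay as the last step left them, time stands still between calls to the robot, and variables do not carry over. Pictures are saved under pics/ and viewed, and the job is handed in when it is done.

```bash
mkdir -p pics; ls
cat > h.py <<'E'
import numpy as np, cv2
from station import env, vision, ticket
def save(n,c): cv2.imwrite('pics/'+n+'.png',c['frame'])
E
python3 - <<'E'
from h import *
print(env.sense())
for n in ('side','top'):
    c=vision.camera(n); save(n+'0',c); print(n,c['intrinsics'],c['k1'],c['world_to_cam'])
    np.savez('pics/'+n+'0.npz',**c)
E
```

```text
pics
{'t': 0.0, 'qpos': array([ 1.12961983e+00,  2.77160961e-01, -2.79012825e-02,  1.26802301e+00,
       -2.17615344e-05,  1.46738826e+00]), 'dq': array([-9.64007067e-04, -7.64191092e-04,  5.66858264e-05, -1.21636288e-03,
       -9.13762371e-04, -9.29915122e-04]), 'effort': array([ 8.82397871e-04, -4.45508766e+01,  2.95205516e+01,  1.64804125e-02,
       -4.92562705e-06, -8.54510063e-06]), 'position': array([0.20677119, 0.58890843, 0.20833281]), 'eef_rot': array([ 0.69782777, -0.11906245,  0.11864199, -0.69626475]), 'contact_force': array([-0.37833362, -0.02639589,  0.11172425]), 'torque': array([-0.0306352 , -0.02474157, -0.04619058]), 'gripper_width': 0.08568934702392726}
side [[463.00041292   0.         326.1512276 ]
 [  0.         463.00041292 195.43690182]
 [  0.           0.           1.        ]] -0.06495533841346988 [[ 0.98659831 -0.16245508  0.01523565 -0.48398974]
 [ 0.07304795  0.52325043  0.84904239 -0.12637811]
 [-0.14590331 -0.83655086  0.528105   -0.99781903]
 [ 0.          0.          0.          1.        ]]
top [[452.4009243    0.         313.71274663]
 [  0.         452.4009243  200.78388489]
 [  0.           0.           1.        ]] -0.07395974647199272 [[-0.02727633 -0.99961943 -0.0041235   0.05131426]
 [ 0.99496471 -0.02754683  0.09636594 -0.49805018]
 [-0.09644285 -0.00147423  0.99533743 -1.01627382]
 [ 0.          0.          0.          1.        ]]
```

View pics/side0.png

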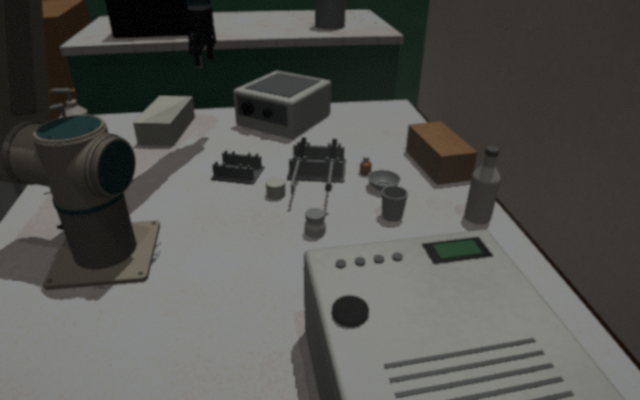

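View pics/top0.png

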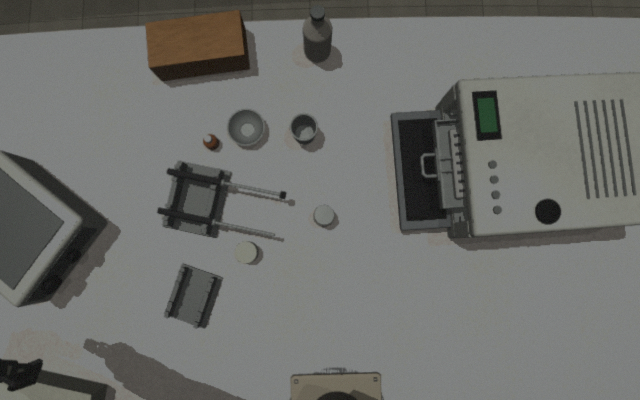

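```bash
cat >> h.py <<'E'
def load(n): 
    d=np.load('pics/'+n+'.npz'); return {k:d[k] for k in d.files}
def ray(c,u,v):
    p=cv2.undistortPoints(np.array([[[u,v]]],float),c['intrinsics'],np.array([float(c['k1']),0,0,0]))[0,0]
    W=np.linalg.inv(c['world_to_cam']); return W[:3,3], W[:3,:3]@np.array([p[0],-p[1],-1.])
def onz(c,u,v,z):
    o,d=ray(c,u,v); return o+d*(z-o[2])/d[2]
def dep(c,u,v):
    o,d=ray(c,u,v); return o+d*float(c['range_z'][int(round(v)),int(round(u))])
def proj(c,P):
    P=np.atleast_2d(np.array(P,float)); q=P@c['world_to_cam'][:3,:3].T+c['world_to_cam'][:3,3]
    q=q*[1,-1,-1]
    return cv2.projectPoints(q.reshape(-1,1,3),np.zeros(3),np.zeros(3),c['intrinsics'],np.array([float(c['k1']),0,0,0]))[0][:,0]
def two(c1,p1,c2,p2):
    o1,d1=ray(c1,*p1);o2,d2=ray(c2,*p2)
    s=np.linalg.lstsq(np.c_[d1,-d2],o2-o1,rcond=None)[0]
    a=o1+s[0]*d1;b=o2+s[1]*d2
    return (a+b)/2,np.linalg.norm(a-b)
def crop(c,n,u0,v0,u1,v1,f):
    im=cv2.resize(c['frame'][v0:v1,u0:u1],None,fx=f,fy=f,interpolation=cv2.INTER_CUBIC)
    im=np.clip((im/255.)**0.6*255*1.2,0,255).astype('uint8'); cv2.imwrite('pics/'+n+'.png',im)
E
python3 - <<'E'
from h import *
t=load('top0'); s=load('side0')
crop(t,'topc',150,150,300,250,5); crop(t,'tops',380,70,500,245,3.4); crop(s,'sidec',200,130,400,240,4)
E
```

```text
(no output)
```

View pics/topc.png

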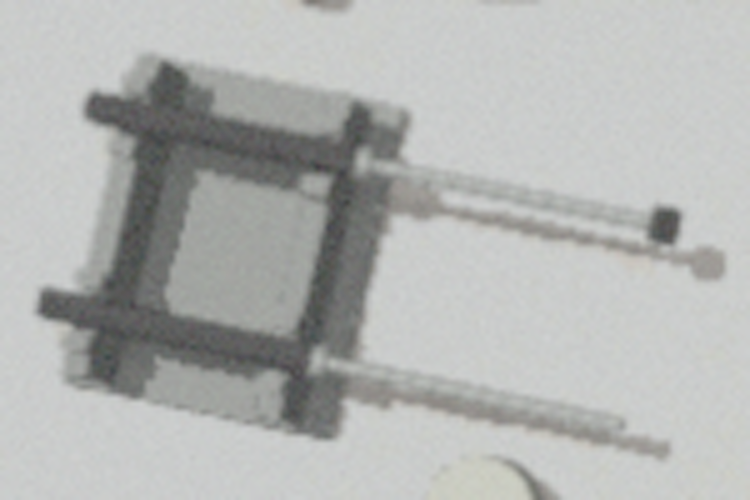

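View pics/tops.png

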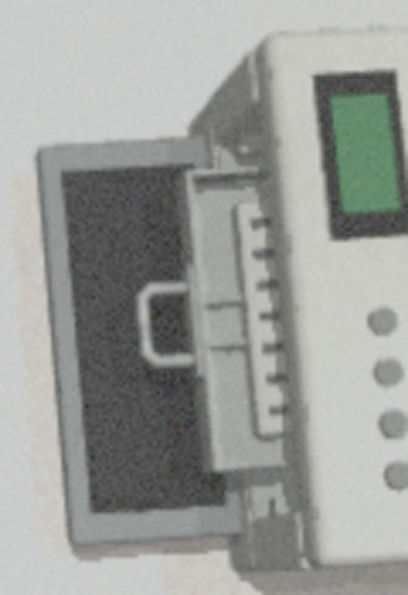

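View pics/sidec.png

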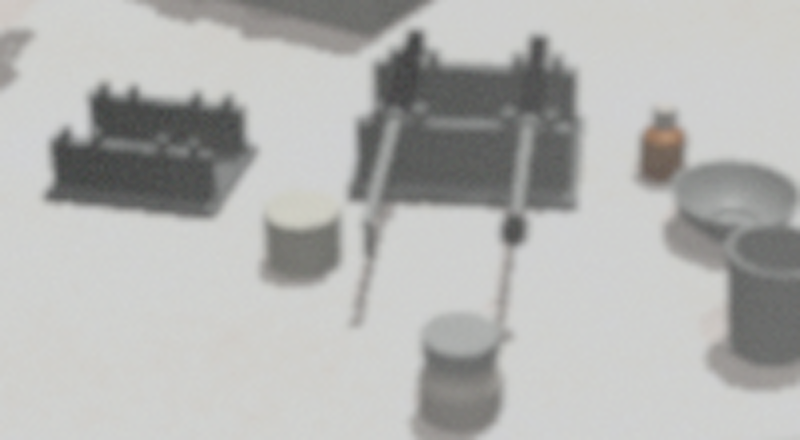

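Run:
```python
from h import *
np.set_printoptions(precision=4,suppress=True)
t=load('top0'); s=load('side0')
print('cam',np.linalg.inv(t['world_to_cam'])[:3,3],np.linalg.inv(s['world_to_cam'])[:3,3])
T=lambda x,y:(150+(x+.5)/5-.5,150+(y+.5)/5-.5)
S=lambda x,y:(200+(x+.5)/4-.5,130+(y+.5)/4-.5)
L=lambda x,y:(380+(x+.5)/3.4-.5,70+(y+.5)/3.4-.5)
for n,p,z in [('back',(42,303),.075),('front',(312,358),.075),('rodend',(622,423),.0685),('base BL',(68,380),.008),('base TL',(148,55),.008),('base TR',(408,108),.008),('base BR',(335,437),.008),('pback',(90,107),.075),('pfront',(358,160),.075),('pend',(665,222),.07)]:
    print(n,onz(t,*T(*p),z),dep(t,*T(*p)))
for n,a,b in [('rodend',(622,423),(372,222)),('rod start',(315,358),(394,112)),('back',(42,303),(414,36)),('front',(312,358),(402,105))]:
    print(n,two(t,T(*a),s,S(*b)))
print('tip side',onz(s,*S(370,257),0.0375),dep(s,*S(370,240)))
for n,p,z in [('outer mid',(147,325),.103),('outer corner t',(143,290),.103),('outer corner b',(152,358),.103),('inner',(197,325),.103),('trayfront t',(188,172),.11),('trayfront b',(212,468),.11),('door tl',(38,148),.058),('door bl',(75,548),.058)]:
    print(n,L(*p),onz(t,*L(*p),z),dep(t,*L(*p)))
# depth profile height map around handle
g=t['range_z']
pts=[]
for v in range(150,250):
  for u in range(150,300):
    p=dep(t,u,v)
    if p[2]>.03 and g[v,u]>0: pts.append((u,v,*p))
pts=np.array(pts); np.save('pics/pts.npy',pts)
print(len(pts))
m=pts[pts[:,4]>.068]; print(np.c_[m[::6]])
```

```text
cam [0.3989 0.0361 1.0597] [ 0.3412 -0.8472  0.6416]
back [0.483  0.3814 0.075 ] [0.483  0.3815 0.0747]
front [0.4556 0.2612 0.075 ] [0.4558 0.2617 0.073 ]
rodend [0.4239 0.1264 0.0685] [0.4241 0.1269 0.0637]
base BL [0.4521 0.3923 0.008 ] [0.4525 0.3947 0.0009]
base TL [0.6056 0.3545 0.008 ] [0.5969 0.3411 0.0523]
base TR [0.5763 0.2303 0.008 ] [ 0.5777  0.2318 -0.0004]
base BR [0.4224 0.266  0.008 ] [ 0.4226  0.268  -0.0012]
pback [0.5698 0.3603 0.075 ] [0.5698 0.3602 0.0752]
pfront [0.5425 0.2403 0.075 ] [0.5426 0.2404 0.0743]
pend [0.5117 0.1056 0.07  ] [0.5111 0.1053 0.0752]
rodend (array([0.4257, 0.1267, 0.0637]), np.float64(0.003243040175078068))
rod start (array([0.456 , 0.2614, 0.0685]), np.float64(1.451777560455989e-05))
back (array([0.4841, 0.3844, 0.0663]), np.float64(0.0007147987360587908))
front (array([0.4586, 0.2613, 0.0735]), np.float64(0.0057425296409530395))
tip side [0.4256 0.1287 0.0375] [0.4256 0.1248 0.0521]
outer mid (422.88235294117646, 165.23529411764707) [ 0.5619 -0.1991  0.103 ] [ 0.5616 -0.1987  0.1047]
outer corner t (421.70588235294116, 154.941176470588
[... 8315 characters left out ...]
  0.4441   0.2139   0.0698]
 [236.     227.       0.4417   0.2089   0.0729]
 [238.     228.       0.4395   0.2051   0.0697]
 [245.     228.       0.4391   0.1895   0.0708]
 [243.     229.       0.4371   0.1942   0.0692]
 [251.     229.       0.4367   0.1768   0.0681]
 [251.     230.       0.4344   0.1766   0.0695]
 [257.     230.       0.434    0.1633   0.0708]
 [257.     231.       0.4318   0.163    0.0728]
 [263.     231.       0.4315   0.1501   0.071 ]
 [264.     232.       0.4293   0.1483   0.0686]
 [263.     233.       0.4271   0.1502   0.0708]
 [269.     233.       0.4268   0.1372   0.07  ]
 [269.     234.       0.4247   0.1374   0.0685]
 [272.     235.       0.4223   0.1307   0.0704]]
```

```bash
cat >> h.py <<'E'
from scipy.spatial.transform import Rotation as Ro
def Rt(hx):  # tool rotation for hook x axis (2d), both signs
    x=np.array([*hx,0.])/np.linalg.norm(hx); out=[]
    for s in (1,-1):
        tx=s*x; ty=np.array([0,0,-1.]); out.append(Ro.from_matrix(np.c_[tx,ty,np.cross(tx,ty)]))
    return out
def need(p,hx):
    s=env.sense(); R=Ro.from_quat(s['eef_rot']); print('now',s['t'],s['position'].round(4),s['contact_force'].round(2),'w',round(s['gripper_width'],4))
    best=min(Rt(hx),key=lambda r:(R.inv()*r).magnitude())
    print('shift mm',(R.inv().apply(np.array(p)-s['position'])*1000).round(1),'turn deg',(R.inv()*best).as_rotvec(degrees=True).round(2))
E
python3 - <<'E'
from h import *
need([.4695,.3221,.15],(-.226,-.974))
t=load('top0')
# loop mask: bright pixels over dark door
f=t['frame'][140:185,412:446].astype(int).sum(2)//3
for r in f[::1]: print(' '.join('%3d'%x for x in r))
# steriliser body edges angle
E
```

```text
now 0.1 [0.2068 0.589  0.2084] [-0.12 -1.24 -0.27] w 0.0853
shift mm [ 336.3   58.7 -164.6] turn deg [1.000e-01 8.371e+01 8.000e-02]
 23  27  24  27  27  29  28  32  27  27  30  22  18  21  24  23  28  25  26  26  18  34  44  41  64  91  99  92  84  89  90  88  90  90
 23  22  30  28  30  28  26  28  30  26  27  27  30  22  23  26  16  17  26  24  15  29  40  46  64  91 100  93  88  87  89  90  90  91
 26  23  32  28  26  23  29  27  29  29  27  16  28  25  26  21  21  19  22  23  22  23  38  39  58  89  98  94  90  90  87  90  86  89
 28  24  26  25  23  22  28  26  27  25  22  27  24  24  25  24  22  23  25  24  22  28  38  42  50  86  99  93  91  86  87  91  85  89
 25  25  31  25  30  29  21  27  23  31  28  27  22  20  24  27  20  22  16  19  19  34  31  44  52  84 100  89  87  88  87  89  90  87
 24  28  31  24  27  29  21  33  28  22  31  27  25  25  23  22  24  22  26  24  24  35  34  35  48  85  99  95  88  88  87  87  87  89
 28  28  29  24  29  24  23  27  29  29  29  28  23  25  19  21  19  23  19  26  16  30  30  41  47  85 101  95  87  88  91  89  87  90
 30  25  33  26
[... 4452 characters left out ...]
  94 103 102  93  92
 29  28  25  23  24  27  19  31  19  25  23  16  18  23  20  22  13  27  17  21  24  18  23  28  28  42  54  60  74  95 103  96  94  93
 30  29  27  21  29  23  22  19  24  27  22  21  19  23  20  27  20  22  18  18  27  14  17  24  23  30  32  40  67  93 105 100  93  93
 28  28  25  31  20  26  24  27  24  25  26  24  20  20  16  17  15  21  11  24  20  16  15  19  28  23  35  37  60  87 103 102  92  91
 29  22  28  22  25  32  24  29  27  29  27  28  22  24  22  19  20  17  15  18  20  24  21  24  22  31  34  44  61  89 103  96  92  91
 28  27  30  32  32  26  26  27  21  28  27  24  23  25  25  26  20  22  18  21  20  22  22  20  22  30  38  44  56  89 101  97  91  88
```

```bash
python3 -m handwheel '[[336,30,-165,0,83.7,0],[336,30,-165,0,83.7,0],[336,30,-165,0,83.7,0],[336,30,-165,0,83.7,0]]' 1 2>&1 | head
python3 - <<'E'
from h import *
t=load('top0'); print(onz(t,422.2,164.9,.103), onz(t,421.6,157,.103)-onz(t,422.8,172,.103))
E
```

```text
t: 0.6
position: [0.3826, 0.4102, 0.189]
eef_rot: [0.604, -0.368, 0.368, -0.604]
contact_force: [-0.2, 0.4, -1.0]
gripper_width: 0.0856
[ 0.56263749 -0.19770684  0.103     ] [0.03271033 0.00085567 0.        ]
```

My shifts were in mm where the tool wants m. The per-row limit kept it to a safe part of the intended path, so I'll continue in metres.

Run:
```python
from h import *
need([.4695,.3221,.15],(-.226,-.974))
```

```text
now 0.6 [0.3826 0.4102 0.189 ] [-0.2   0.42 -0.96] w 0.0856
shift mm [118.2  39.   36.7] turn deg [2.000e-02 4.041e+01 1.000e-02]
```

```bash
python3 -m handwheel '[[0.118,0.039,0.0367,0,40.4,0],[0.118,0.039,0.0367,0,40.4,0],[0.118,0.039,0.0367,0,40.4,0],[0.118,0.039,0.0367,0,40.4,0],[0.118,0.039,0.0367,0,40.4,0],[0.118,0.039,0.0367,0,40.4,0]]'
python3 - <<'E'
from h import *
need([.4695,.3221,.046],(-.226,-.974))
c=vision.camera('side'); np.savez('pics/side1.npz',**c); crop(c,'side1c',200,50,360,210,4); print(env.sense()['qpos'])
E
```

```text
t: 1.35
position: [0.4688, 0.3245, 0.1503]
eef_rot: [-0.442, 0.552, -0.552, 0.442]
contact_force: [0.3, 0.3, 0.3]
gripper_width: 0.086
now 1.35 [0.4688 0.3245 0.1503] [0.34 0.28 0.28] w 0.086
shift mm [  2.1 104.3   1.2] turn deg [0.02 0.47 0.02]
[ 4.92267108e-01  2.18207049e-01 -2.29742182e-01  1.12308326e+00
  1.72228961e-05  2.28306648e+00]
```

View pics/side1c.png

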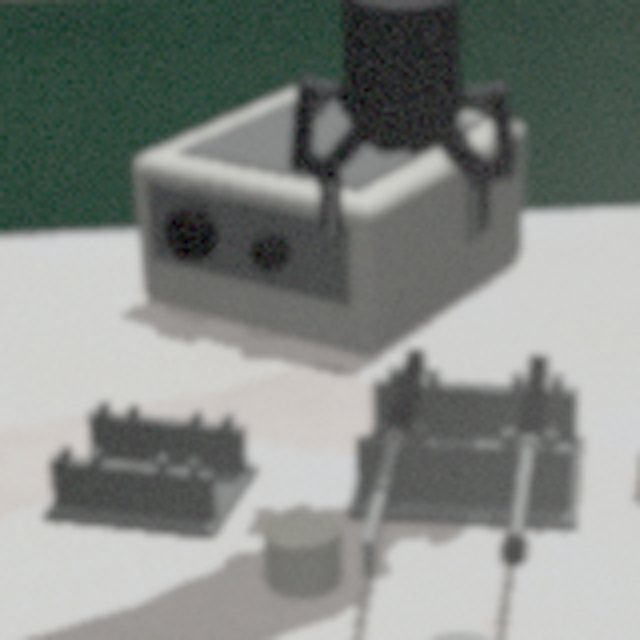

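The side view shows the open fingers (crop ~330,220 and ~480,220) straddling the hook handle (crop ~415,370). Next I descend and close.

```bash
python3 -m handwheel '[[0.002,0.05,0.001,0,0.4,0],[0.002,0.09,0.001,0,0.4,0],[0.002,0.104,0.001,0,0.4,0],[0.002,0.104,0.001,0,0.4,0]]'; python3 -m handwheel '[[0,0,0,0,0,0],[0,0,0,0,0,0],[0,0,0,0,0,0],[0,0,0,0,0,0],[0,0,0,0,0,0],[0,0,0,0,0,0]]' -1;  python3 - <<'E'
from h import *
need([.4695,.3221,.046],(-.226,-.974))
c=vision.camera('side'); np.savez('pics/side2.npz',**c); crop(c,'side2c',200,50,360,210,4)
E
```

```text
t: 1.9
position: [0.469, 0.3222, 0.0461]
eef_rot: [-0.44, 0.554, -0.554, 0.439]
contact_force: [-0.1, -0.2, 0.4]
gripper_width: 0.0857
t: 2.65
position: [0.4701, 0.3225, 0.0472]
eef_rot: [0.439, -0.554, 0.554, -0.44]
contact_force: [-0.6, -0.0, 5.6]
gripper_width: 0.0119
now 2.65 [0.4701 0.3225 0.0472] [-0.57 -0.04  5.62] w 0.0119
shift mm [ 0.5  1.2 -0.5] turn deg [-0.05 -0.07 -0.03]
```

View pics/side2c.png

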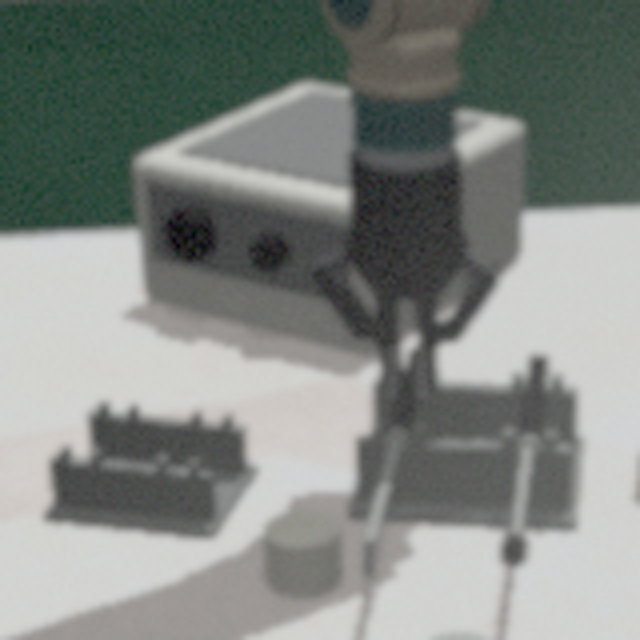

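```bash
python3 -m handwheel '[[0,-0.03,0,0,0,0],[0,-0.08,0,0,0,0],[0,-0.115,0,0,0,0],[0,-0.115,0,0,0,0]]';  python3 - <<'E'
from h import *
need([.5557,-.0159,.162],(.038,-.999))
c=vision.camera('side'); np.savez('pics/side3.npz',**c); crop(c,'side3c',200,50,360,210,4)
E
```

```text
t: 3.2
position: [0.4719, 0.3235, 0.1644]
eef_rot: [0.437, -0.553, 0.554, -0.442]
contact_force: [-0.3, -0.8, -2.5]
gripper_width: 0.0117
now 3.2 [0.4719 0.3235 0.1644] [-0.27 -0.78 -2.5 ] w 0.0117
shift mm [311.5   1.8 158.7] turn deg [ -0.3 -15.3  -0.2]
```

View pics/side3c.png

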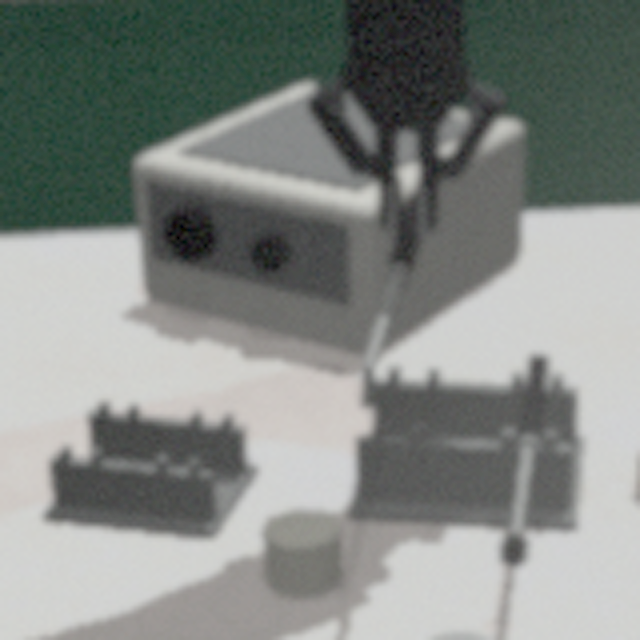

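```bash
python3 -m handwheel '[[0.02,0,0.01,0,-1,0],[0.055,0,0.028,0,-2.7,0],[0.09,0,0.046,0,-4.5,0],[0.125,0,0.064,0,-6.2,0],[0.16,0,0.082,0,-7.9,0],[0.195,0,0.1,0,-9.6,0],[0.23,0,0.118,0,-11.3,0],[0.265,0,0.136,0,-13,0],[0.29,0,0.148,0,-14.2,0],[0.305,0,0.156,0,-15,0],[0.311,0,0.159,0,-15.3,0],[0.311,0,0.159,0,-15.3,0],[0.311,0,0.159,0,-15.3,0]]';  python3 - <<'E'
from h import *
need([.5557,-.0159,.162],(.038,-.999))
for n in('side','top'):
    c=vision.camera(n); np.savez('pics/%s4.npz'%n,**c); save(n+'4',c)
crop(load('top4'),'top4c',340,110,480,215,5)
E
```

```text
t: 4.88
position: [0.5532, -0.0159, 0.1609]
eef_rot: [0.51, -0.491, 0.49, -0.509]
contact_force: [-0.0, 0.8, -0.5]
gripper_width: 0.0116
now 4.875 [ 0.5532 -0.0159  0.1609] [-0.03  0.8  -0.48] w 0.0116
shift mm [ 0.1 -1.2  2.5] turn deg [ 0.08  0.03 -0.03]
```

View pics/top4c.png

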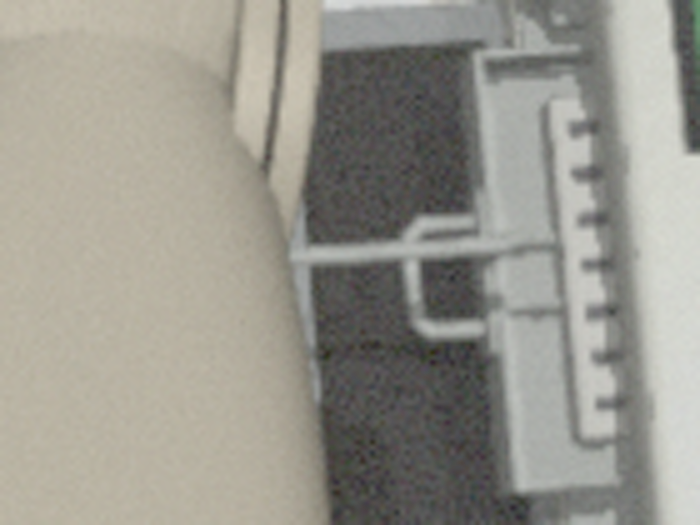

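View pics/side4.png

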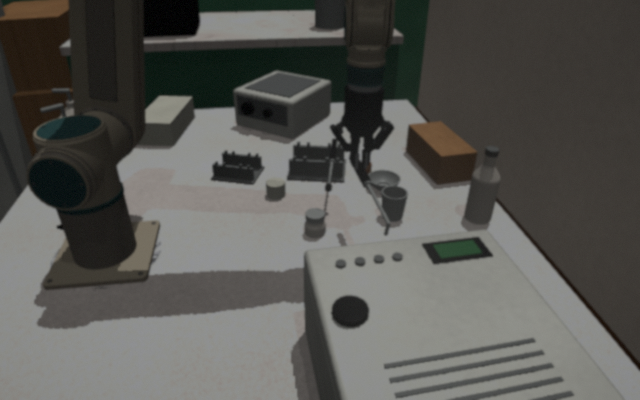

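Run:
```python
from h import *
np.set_printoptions(precision=4,suppress=True)
t=load('top4')
T=lambda x,y:(340+(x+.5)/5-.5,110+(y+.5)/5-.5)
z=.1609+.019+.0
for p in [(310,255),(400,250),(480,245),(495,244)]: 
    print(p,onz(t,*T(*p),z+.0035),dep(t,*T(*p)))
f=t['frame'].astype(int).sum(2)//3
print(f[150:168,425:456])
g=t['range_z']
print((np.array([[dep(t,u,v)[2] for u in range(425,456)] for v in range(155,163)])*1000).astype(int))
```

```text
(310, 255) [ 0.5585 -0.1377  0.1834] [ 0.5584 -0.1376  0.1839]
(400, 250) [ 0.5596 -0.1735  0.1834] [ 0.5596 -0.1735  0.1832]
(480, 245) [ 0.5608 -0.2054  0.1834] [ 0.5609 -0.2056  0.1827]
(495, 244) [ 0.5611 -0.2114  0.1834] [ 0.5613 -0.2118  0.1819]
[[ 23  28  16  22  22  20  23  23  37  45  76  86  85 100 108 104  99  96
   96  99  96  99  98  97  78  58  71 105 116 120 119]
 [ 17  25  27  27  20  29  24  23  32  45  69  85  90  96 107 103  99  98
   99  95  97  99  95  94  78  59  69 103 117 119 119]
 [ 29  31  32  32  31  36  37  37  46  55  66  88  86 100 108 107 101  99
   97  97  95  96  98  95  79  58  63 105 118 117 108]
 [ 76  71  74  74  72  74  74  78  83  76  71  88  88  97 109 111 103  98
   98  99  95  98  96  97  88  63  65 101 118 118  88]
 [104 102 101 100  96  97  95  98  95  86  67  86  91  99 111 111 106  99
  101  98  97  97  99 101  88  63  64 102 118 117  84]
 [ 93  93  87  86  79  82  80  74  73  67  61  88  95  98 110 111 103 102
   97  94  97  97  95  97  97  65  59  96 118 114  98]
 [ 63  60  50  50  45  45  44  40  42  49  52  86  89  93 101  98  95  93

[... 1807 characters left out ...]
  100 102 104 104 105 101 104 105 104 106 107 109 112]
 [ 59  58  56 180 181 180 182 183 182 184 182 184 182 180 181 179 180 104
  105 105 103 103 103 101 105 104 101 107 110 111 109]
 [185 184 183 182 183 187 183 182 183 185 183 182 184 181 183 181 182 103
   99 103 102 101  88  92  90  96  99 105 111 111 112]
 [180 182 185 181 182 185 187 182 183 181 182 182 181 181 183 182 181  88
   88  94  89  90  92  93  90  95 105 109 107 110 105]
 [ 62  59  62  60 184 183 178 182 180 181 181 167 171 174 176  91  92  90
   89  94  91  90  89  90  86  93  98 108 109 111 107]
 [ 61  60  59  55  58  59  54  58  56  59 164 165 172 172 116  92  91  88
   92  87  89  89  88  84  92  92 101 106 111 108 108]]
```

The top view shows the rod end at about (441, 158) px, directly over the loop centre and 2 mm off sideways. Descending.

```bash
python3 -m handwheel '[[0,0.015,0.0015,0,0,0],[0,0.03,0.002,0,0,0],[0,0.04,0.002,0,0,0],[0,0.05,0.002,0,0,0]]'; python3 -m handwheel '[[0,0.006,0,0,0,0],[0,0.012,0,0,0,0],[0,0.018,0,0,0,0],[0,0.018,0,0,0,0],[0,0.018,0,0,0,0]]';python3 - <<'E'
from h import *
s=env.sense(); print(s['position'],s['contact_force'],s['torque'])
c=vision.camera('top'); np.savez('pics/top5.npz',**c); crop(c,'top5c',340,110,480,215,5)
print((np.array([[dep(c,u,v)[2] for u in range(415,446)] for v in range(155,172)])*1000).astype(int))
E
```

```text
t: 5.48
position: [0.5554, -0.0166, 0.1103]
eef_rot: [0.51, -0.491, 0.49, -0.509]
contact_force: [0.2, -0.3, -0.4]
gripper_width: 0.0117
t: 6.1
position: [0.556, -0.0167, 0.0938]
eef_rot: [-0.509, 0.49, -0.491, 0.509]
contact_force: [-0.5, -0.8, -1.0]
gripper_width: 0.0119
[ 0.55604108 -0.01666206  0.09376706] [-0.54134638 -0.78040907 -0.97578853] [ 0.02479016  0.01980897 -0.03667941]
[[  57   59   59   55   57   57   59   60  106  103  103  103  102  103
   104  101  104  104  105  103  107  110  113  116   86   90   90   89
    87   91   88]
 [  59   60   60   57   62   59   58  100  103  106  103  101  103  102
   104  101  102  101  101  102  107  111  114  112   91   92   89   89
    87   92   92]
 [  56   60   58   59   59   59  104   99  104  105   55   59   56   56
    61   61   58   58   58   99  103  110  111  115   94   87   88  104
   102  103  103]
 [  61   60   54   57   59   59   97  104  104   54   57   59   56 1059
    57   57   59   58   60  101  108  110  113  117  114  104  102  103
   104  104  103]
 [  60   56   59   58   56   58  104  104  104   62   63   58   
[... 1342 characters left out ...]
107  110  110  116   90   90   91
    90   90   90]
 [  56   55   60   60   57   64   59  105  101  102   59   57   58   60
    60   58   59   59   57   58   93  110  115  109  116  111   88   90
    89   88 1059]
 [  62   56   58   58   57   60   56  104  105  103   60   59   58   57
    60   59   61   59   59   61   59  102  109  112  116  117  100  102
   103  106  100]
 [  61   59   58   60   60   58   60  102  106  104   60   55   61   58
    55   57   58   57   57   59   62  105  108  111  114  118  104  103
   102  101  105]
 [  60   59   58   59   58   59   58  102  107  105   58   58   58   57
    58   58   59   61   62   58   60   96  111  112  117  114  102  102
   102  101  102]]
```

View pics/top5c.png

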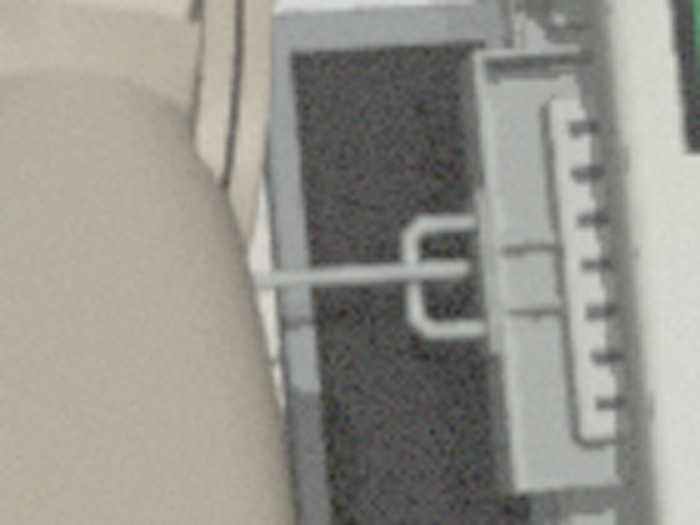

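The top view shows the rod end at crop (469, 268), inside the loop (bar at x≈412, tray at x≈480), with the tip below the bar. Now the pull.

```bash
python3 -m handwheel '[[-0.002,0,0,0,0,0],[-0.005,0,0,0,0,0],[-0.008,0,0,0,0,0],[-0.011,0,0,0,0,0],[-0.014,0,0,0,0,0],[-0.017,0,0,0,0,0]]'; python3 -m handwheel '[[-0.003,0,0,0,0,0],[-0.006,0,0,0,0,0],[-0.010,0,0,0,0,0],[-0.014,0,0,0,0,0],[-0.018,0,0,0,0,0],[-0.022,0,0,0,0,0],[-0.026,0,0,0,0,0],[-0.030,0,0,0,0,0],[-0.033,0,0,0,0,0],[-0.035,0,0,0,0,0]]'
```

```text
t: 6.9
position: [0.5553, -0.0, 0.0936]
eef_rot: [0.51, -0.49, 0.491, -0.509]
contact_force: [0.4, -2.3, -1.7]
gripper_width: 0.0121
t: 8.15
position: [0.5538, 0.0356, 0.0935]
eef_rot: [0.509, -0.49, 0.49, -0.509]
contact_force: [0.8, -2.4, -1.1]
gripper_width: 0.0116
```

```bash
g() { tee /dev/stderr | grep -qE 'contact_force: \[[^,]*, -?[0-3]\.'; }
(python3 -m handwheel '[[-0.002,0,0,0,0,0],[-0.004,0,0,0,0,0],[-0.005,0,0,0,0,0]]' | g && python3 -m handwheel '[[-0.001,0,0,0,0,0],[-0.002,0,0,0,0,0]]' | g && python3 -m handwheel '[[-0.001,0,0,0,0,0],[-0.002,0,0,0,0,0]]' | g && python3 -m handwheel '[[-0.001,0,0,0,0,0],[-0.002,0,0,0,0,0]]' | g && python3 -m handwheel '[[-0.001,0,0,0,0,0],[-0.002,0,0,0,0,0]]' | g && python3 -m handwheel '[[-0.001,0,0,0,0,0],[-0.002,0,0,0,0,0]]' | g && echo OK) 2>&1 | grep -E 't:|pos|force|OK'
```

```text
t: 8.52
position: [0.5537, 0.0404, 0.0935]
eef_rot: [-0.509, 0.49, -0.49, 0.509]
contact_force: [0.2, -2.9, -0.8]
t: 8.78
position: [0.5536, 0.0423, 0.0935]
eef_rot: [0.509, -0.49, 0.49, -0.509]
contact_force: [-0.0, -1.9, -2.1]
t: 9.02
position: [0.5535, 0.0444, 0.0935]
eef_rot: [0.509, -0.49, 0.49, -0.509]
contact_force: [0.7, -3.4, -2.1]
t: 9.28
position: [0.5535, 0.0464, 0.0935]
eef_rot: [-0.509, 0.49, -0.49, 0.509]
contact_force: [0.3, -3.3, -2.3]
t: 9.52
position: [0.5533, 0.0484, 0.0935]
eef_rot: [0.509, -0.49, 0.49, -0.509]
contact_force: [-0.2, -2.8, -0.4]
t: 9.78
position: [0.5533, 0.0504, 0.0935]
eef_rot: [0.509, -0.49, 0.49, -0.509]
contact_force: [-0.1, -3.5, -1.0]
OK
```

```bash
g() { tee /dev/stderr | grep -qE 'contact_force: \[[^,]*, -?([0-3]\.|4\.[0-4])'; }
(python3 -m handwheel '[[-0.001,0,0,0,0,0],[-0.002,0,0,0,0,0]]' | g && python3 -m handwheel '[[-0.001,0,0,0,0,0],[-0.002,0,0,0,0,0]]' | g && python3 -m handwheel '[[-0.001,0,0,0,0,0],[-0.002,0,0,0,0,0]]' | g && python3 -m handwheel '[[-0.001,0,0,0,0,0],[-0.002,0,0,0,0,0]]' | g && python3 -m handwheel '[[-0.001,0,0,0,0,0],[-0.002,0,0,0,0,0]]' | g && python3 -m handwheel '[[-0.001,0,0,0,0,0],[-0.002,0,0,0,0,0]]' | g && python3 -m handwheel '[[-0.001,0,0,0,0,0],[-0.002,0,0,0,0,0]]' | g && python3 -m handwheel '[[-0.001,0,0,0,0,0],[-0.002,0,0,0,0,0]]' | g && python3 -m handwheel '[[-0.001,0,0,0,0,0],[-0.002,0,0,0,0,0]]' | g && python3 -m handwheel '[[-0.001,0,0,0,0,0],[-0.002,0,0,0,0,0]]' | g && echo OK) 2>&1 | grep -E '^t:|pos|force|OK'
python3 - <<'E'
from h import *
c=vision.camera('top'); np.savez('pics/top6.npz',**c); crop(c,'top6c',340,110,480,215,5)
E
```

```text
t: 10.02
position: [0.5532, 0.0524, 0.0936]
contact_force: [0.3, -3.4, -1.1]
t: 10.28
position: [0.5531, 0.0544, 0.0935]
contact_force: [0.8, -2.7, -1.1]
t: 10.52
position: [0.5531, 0.0564, 0.0936]
contact_force: [0.4, -2.4, -0.6]
t: 10.78
position: [0.553, 0.0584, 0.0935]
contact_force: [0.1, -2.6, -2.2]
t: 11.02
position: [0.5529, 0.0604, 0.0936]
contact_force: [0.1, -1.9, -0.7]
t: 11.28
position: [0.5528, 0.0624, 0.0936]
contact_force: [1.4, -2.2, -1.8]
t: 11.52
position: [0.5528, 0.0644, 0.0935]
contact_force: [-0.4, -1.6, -1.8]
t: 11.78
position: [0.5527, 0.0664, 0.0936]
contact_force: [0.6, -4.0, -1.8]
t: 12.02
position: [0.5526, 0.0684, 0.0935]
contact_force: [0.1, -1.8, -2.0]
t: 12.28
position: [0.5525, 0.0704, 0.0935]
contact_force: [0.3, -2.1, -1.7]
OK
```

View pics/top6c.png

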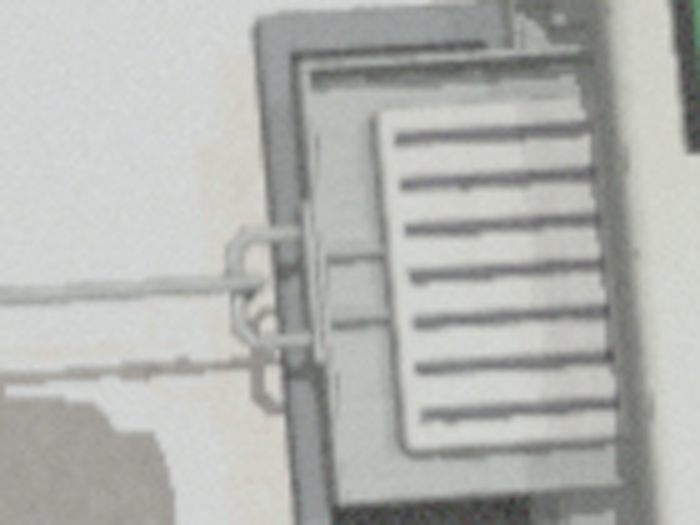

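The top view shows the tip hooked behind the outer bar (crop 255, 285), and the tray has come out about 78 mm. I'll keep pulling.

```bash
g() { tee /dev/stderr | grep -qE 'contact_force: \[[^,]*, -?([0-3]\.|4\.[0-4])'; }
(python3 -m handwheel '[[-0.001,0,0,0,0,0],[-0.002,0,0,0,0,0]]' | g && python3 -m handwheel '[[-0.001,0,0,0,0,0],[-0.002,0,0,0,0,0]]' | g && python3 -m handwheel '[[-0.001,0,0,0,0,0],[-0.002,0,0,0,0,0]]' | g && python3 -m handwheel '[[-0.001,0,0,0,0,0],[-0.002,0,0,0,0,0]]' | g && python3 -m handwheel '[[-0.001,0,0,0,0,0],[-0.002,0,0,0,0,0]]' | g && python3 -m handwheel '[[-0.001,0,0,0,0,0],[-0.002,0,0,0,0,0]]' | g && python3 -m handwheel '[[-0.001,0,0,0,0,0],[-0.002,0,0,0,0,0]]' | g && python3 -m handwheel '[[-0.001,0,0,0,0,0],[-0.002,0,0,0,0,0]]' | g && python3 -m handwheel '[[-0.001,0,0,0,0,0],[-0.002,0,0,0,0,0]]' | g && python3 -m handwheel '[[-0.001,0,0,0,0,0],[-0.002,0,0,0,0,0]]' | g && echo OK) 2>&1 | grep -E '^t:|pos|force|OK'
```

```text
t: 12.58
position: [0.5525, 0.0723, 0.0935]
contact_force: [-0.1, -2.2, -1.2]
t: 12.82
position: [0.5524, 0.0744, 0.0935]
contact_force: [0.5, -3.4, -1.7]
t: 13.08
position: [0.5523, 0.0764, 0.0935]
contact_force: [-0.7, -3.0, -2.8]
t: 13.32
position: [0.5522, 0.0784, 0.0936]
contact_force: [0.1, -3.1, -1.7]
t: 13.58
position: [0.5521, 0.0804, 0.0935]
contact_force: [-0.4, -2.6, -1.4]
t: 13.82
position: [0.5521, 0.0823, 0.0935]
contact_force: [-0.2, -1.5, -1.7]
t: 14.08
position: [0.552, 0.0844, 0.0935]
contact_force: [0.6, -1.7, -1.5]
t: 14.32
position: [0.5519, 0.0863, 0.0935]
contact_force: [-0.3, -2.0, -1.0]
t: 14.58
position: [0.5518, 0.0884, 0.0935]
contact_force: [-1.2, -1.9, -2.1]
t: 14.82
position: [0.5518, 0.09, 0.0935]
contact_force: [1.0, -4.3, -1.5]
OK
```

```bash
python3 -m handwheel '[[0,0,0,0,0,0]]'; python3 -m handwheel '[[-0.0005,0,0,0,0,0],[-0.0005,0,0,0,0,0]]'
```

```text
t: 14.95
position: [0.5518, 0.09, 0.0935]
eef_rot: [0.51, -0.49, 0.491, -0.509]
contact_force: [0.4, -4.0, -1.9]
gripper_width: 0.0118
t: 15.2
position: [0.5518, 0.0902, 0.0935]
eef_rot: [0.51, -0.49, 0.491, -0.509]
contact_force: [-0.2, -4.8, -1.8]
gripper_width: 0.0119
```

```bash
python3 -m handwheel '[[-0.0005,0,0,0,0,0],[-0.001,0,0,0,0,0],[-0.001,0,0,0,0,0]]'; python3 -m handwheel '[[-0.0005,0,0,0,0,0],[-0.001,0,0,0,0,0],[-0.001,0,0,0,0,0]]'
```

```text
t: 15.58
position: [0.5517, 0.0906, 0.0935]
eef_rot: [0.51, -0.49, 0.491, -0.509]
contact_force: [0.9, -6.4, -2.2]
gripper_width: 0.0118
t: 15.95
position: [0.5518, 0.091, 0.0934]
eef_rot: [0.51, -0.49, 0.492, -0.508]
contact_force: [-0.0, -8.5, -1.6]
gripper_width: 0.0118
```

```bash
python3 -m handwheel '[[-0.0004,0,0,0,0,0],[-0.0008,0,0,0,0,0],[-0.0008,0,0,0,0,0]]'; python3 -m handwheel '[[0,0,0,0,0,0],[0,0,0,0,0,0],[0,0,0,0,0,0]]'; python3 -m handwheel '[[0,0,0,0,0,0],[0,0,0,0,0,0],[0,0,0,0,0,0]]'
```

```text
t: 16.32
position: [0.5517, 0.0912, 0.0934]
eef_rot: [0.51, -0.489, 0.492, -0.508]
contact_force: [0.3, -9.3, -3.5]
gripper_width: 0.0119
t: 16.7
position: [0.5517, 0.0912, 0.0934]
eef_rot: [0.51, -0.489, 0.492, -0.508]
contact_force: [0.5, -9.7, -2.2]
gripper_width: 0.012
t: 17.08
position: [0.5517, 0.0912, 0.0934]
eef_rot: [0.51, -0.489, 0.492, -0.508]
contact_force: [1.2, -9.7, -2.1]
gripper_width: 0.0118
```

```bash
python3 -m handwheel '[[0.001,0,0,0,0,0],[0.002,0,0,0,0,0],[0.004,0,0,0,0,0],[0.006,0,0,0,0,0],[0.008,0,0,0,0,0],[0.010,0,0,0,0,0],[0.010,0,0,0,0,0]]';  python3 - <<'E'
from h import *
c=vision.camera('top'); np.savez('pics/top7.npz',**c); crop(c,'top7c',340,110,480,215,5)
print((np.array([[dep(c,u,v)[2] for u in range(378,410)] for v in range(155,180)])*1000).astype(int))
E
```

```text
t: 17.95
position: [0.552, 0.0838, 0.0936]
eef_rot: [-0.509, 0.491, -0.49, 0.51]
contact_force: [0.9, 0.2, -1.2]
gripper_width: 0.0117
[[   1    3    1    0   -1    3   -2   -2    1    1  100  100  103  103
   109  111  116   92   92   89   90   89   87   91   90   92   91   93
    85  102  106  109]
 [   1    2  104  104  102  104 1059  102  105  102  103  102  101  104
   114  110  115  112   89   90   88   91   92   88   91   87   91   90
    92   98  105  109]
 [   0  105  103  103  104  105  105  102  103  105  101  105  105  103
   110  112  117  115   90   92   90 1059   94   89   89   90   89   88
    90   94  108  108]
 [ 102  100  104  102  103  103  100  106  100  103    0    0    0   98
   111  111  114  115   93   89   90   91   93   90   89   92   89   91
    90   97  105  109]
 [ 104  105  103    0    1   -1    0    1    2    0    3    0    1  101
   112  110  112  115   88  101  102  102  102  103  102  102  104  105
   103  104  103  110]
 [ 104  101    3   -1    1    3    0    0    1    1    0    0    0  100
   108  112  117  118  104  102  104  104  104  101  104  
[... 2510 characters left out ...]
 88   89
    87   92   90  102]
 [ 105  106  105  105   -1    0    1    3    6    1   -1   -1    2    1
    93  109  109  111  115   87   90   91   91   91   88   91   88   88
    87   90   91  100]
 [1059  104  108  102  102  104  103  101  101  103  102  104  102  107
   104  105  114  111  114   89   89   92   87   89   90   89 1059   90
    90   90   88   97]
 [  -1    2  101  107  103  103  105  103  105  102  104  103  105  105
   103  104  109  110  113   88   90   91   88   90   88   89   91   93
    91   88   91   98]
 [   0    2    4  100  104  103  102  102  106  103  106  101  104  101
   101  101  111  110  119   89   91   87   93   90   89   93   90   89
    92   91   89   98]]
```

View pics/top7c.png

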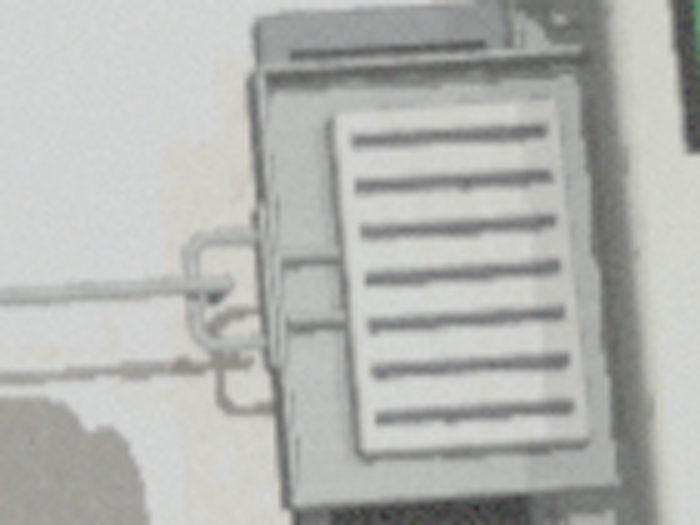

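The tip stands free inside the opening: rod end at crop (230, 287), bar at x≈192, tray at x≈262, and the force reads about 0. Lifting straight up.

```bash
python3 -m handwheel '[[0,-0.005,0,0,0,0],[0,-0.012,0,0,0,0],[0,-0.02,0,0,0,0],[0,-0.03,0,0,0,0],[0,-0.045,0,0,0,0],[0,-0.06,0,0,0,0],[0,-0.07,0,0,0,0],[0,-0.07,0,0,0,0]]';  python3 - <<'E'
from h import *
c=vision.camera('top'); np.savez('pics/top8.npz',**c); crop(c,'top8c',280,110,440,215,5)
need([.4701,.3225,.162],(-.226,-.974))
E
```

```text
t: 19.0
position: [0.553, 0.0836, 0.1649]
eef_rot: [-0.509, 0.49, -0.491, 0.51]
contact_force: [0.2, 0.4, -1.1]
gripper_width: 0.0119
now 19.05 [0.5524 0.0836 0.164 ] [ 0.09  0.18 -1.46] w 0.0119
shift mm [-241.9    2.   -73.2] turn deg [-6.000e-02  1.524e+01 -1.000e-02]
```

View pics/top8c.png

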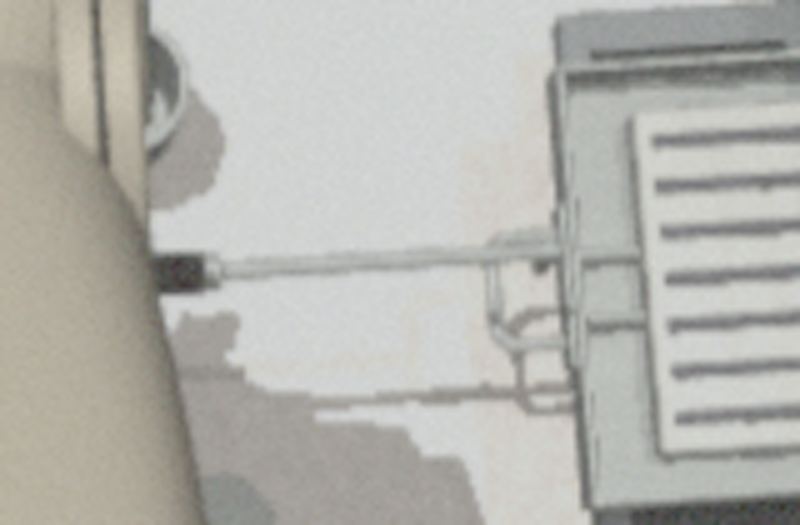

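The hook is now above the loop and the tray is still out. Returning to the rest.

```bash
python3 -m handwheel '[[-0.015,0,-0.005,0,1,0],[-0.045,0,-0.014,0,3,0],[-0.08,0,-0.024,0,5,0],[-0.115,0,-0.035,0,7.3,0],[-0.15,0,-0.045,0,9.5,0],[-0.185,0,-0.056,0,11.7,0],[-0.215,0,-0.065,0,13.6,0],[-0.235,0,-0.071,0,14.8,0],[-0.242,0,-0.073,0,15.2,0],[-0.242,0,-0.073,0,15.2,0],[-0.242,0,-0.073,0,15.2,0]]';  python3 - <<'E'
from h import *
for n in('side','top'):
    c=vision.camera(n); np.savez('pics/%s9.npz'%n,**c)
crop(load('side9'),'side9c',200,50,360,210,4); crop(load('top9'),'top9c',150,140,310,250,5)
need([.4698,.3225,.046],(-.226,-.974))
E
```

```text
t: 20.42
position: [0.4701, 0.3219, 0.1633]
eef_rot: [0.44, -0.554, 0.554, -0.44]
contact_force: [-0.8, -0.1, -1.4]
gripper_width: 0.0116
now 20.525 [0.4702 0.3219 0.1635] [ 0.47  0.17 -1.46] w 0.0115
shift mm [ -0.5 117.5  -0.5] turn deg [-0.   -0.02  0.02]
```

View pics/side9c.png

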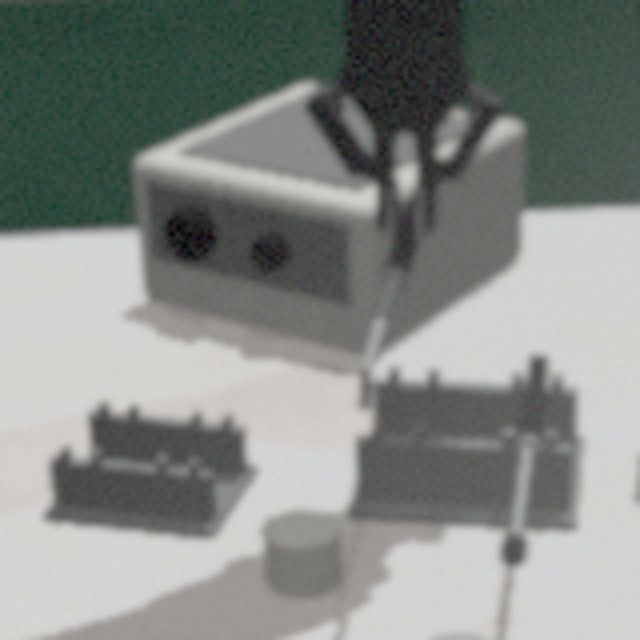

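View pics/top9c.png

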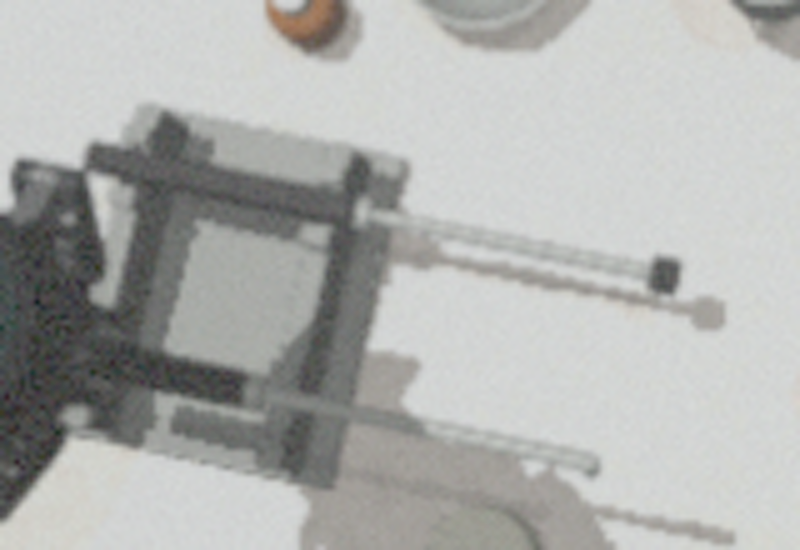

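Run:
```python
from h import *
np.set_printoptions(precision=4,suppress=True)
t=load('top9')
T=lambda x,y:(150+(x+.5)/5-.5,140+(y+.5)/5-.5)
for p,z in [((598,464),.1848),((248,387),.191),((420,425),.1848)]: print(onz(t,*T(*p),z),dep(t,*T(*p)))
```

```text
[0.4247 0.1251 0.1848] [0.4247 0.1251 0.1844]
[0.4577 0.2596 0.191 ] [0.4577 0.2593 0.1921]
[0.4416 0.194  0.1848] [0.4415 0.1936 0.1867]
```

```bash
python3 -m handwheel '[[0,0.02,0,0,0,0],[0,0.05,0,0,0,0],[0,0.075,0,0,0,0],[0,0.095,0,0,0,0],[0,0.103,0,0,0,0],[0,0.103,0,0,0,0]]'; python3 -m handwheel '[[0,0.004,0,0,0,0],[0,0.008,0,0,0,0],[0,0.011,0,0,0,0],[0,0.0125,0,0,0,0],[0,0.0125,0,0,0,0]]'
python3 - <<'E'
from h import *
for n in('side','top'):
    c=vision.camera(n); np.savez('pics/%s10.npz'%n,**c)
crop(load('side10'),'side10c',200,50,360,210,4); crop(load('top10'),'top10c',150,140,310,250,5)
E
```

```text
t: 21.28
position: [0.4698, 0.3222, 0.0603]
eef_rot: [-0.44, 0.554, -0.554, 0.44]
contact_force: [-0.7, -0.6, -0.3]
gripper_width: 0.0121
t: 21.9
position: [0.4698, 0.3226, 0.0479]
eef_rot: [-0.44, 0.553, -0.553, 0.44]
contact_force: [-0.6, -0.4, -1.7]
gripper_width: 0.0119
```

View pics/side10c.png

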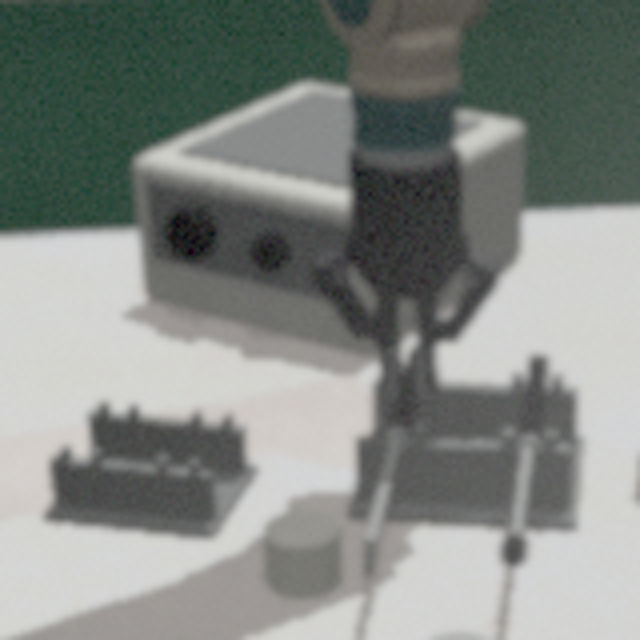

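View pics/top10c.png

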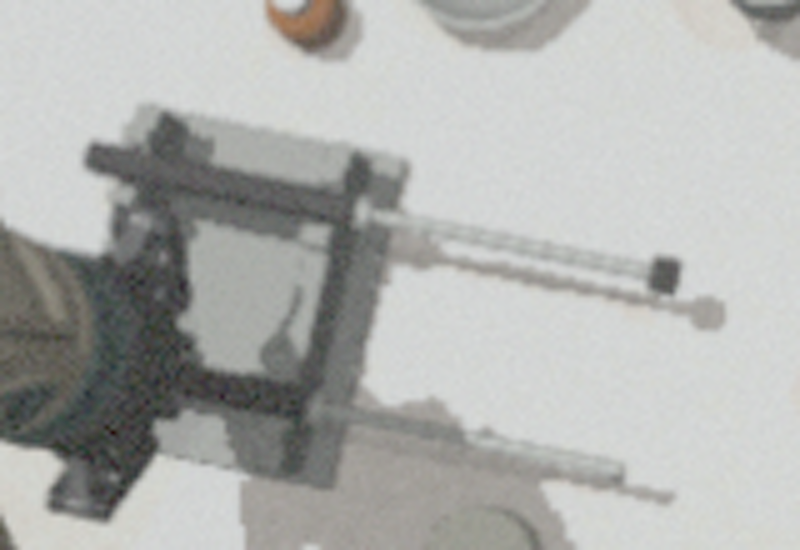

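Rod end at crop (620, 472) against (622, 473) at the start, so it is seated in its notches. Lowering a touch and releasing.

```bash
python3 -m handwheel '[[0,0.0008,0,0,0,0],[0,0.0008,0,0,0,0]]'; python3 -m handwheel '[[0,0.0008,0,0,0,0],[0,0.0008,0,0,0,0],[0,0.0008,0,0,0,0],[0,0.0008,0,0,0,0],[0,0.0008,0,0,0,0],[0,0.0008,0,0,0,0]]' 1; python3 -m handwheel '[[0,-0.01,0,0,0,0],[0,-0.03,0,0,0,0],[0,-0.06,0,0,0,0],[0,-0.1,0,0,0,0],[0,-0.15,0,0,0,0],[0,-0.17,0,0,0,0]]'; python3 -m handwheel '[[-0.05,0,0,0,0,0],[-0.1,0,0,0,0,0],[-0.15,0,0,0,0,0],[-0.15,0,0,0,0,0],[-0.15,0,0,0,0,0]]'
python3 - <<'E'
from h import *
for n in('side','top'):
    c=vision.camera(n); np.savez('pics/%s11.npz'%n,**c); save(n+'11',c)
crop(load('side11'),'side11c',200,130,400,240,4); 
crop(load('top11'),'top11c',150,140,310,250,5)
print(env.sense()['t'])
E
```

```text
t: 22.25
position: [0.4701, 0.3228, 0.0474]
eef_rot: [0.44, -0.553, 0.554, -0.44]
contact_force: [0.1, 0.2, -1.2]
gripper_width: 0.0116
t: 23.0
position: [0.4699, 0.3227, 0.0465]
eef_rot: [0.44, -0.553, 0.554, -0.44]
contact_force: [-0.1, -0.5, 0.7]
gripper_width: 0.0852
t: 23.75
position: [0.4718, 0.3237, 0.2212]
eef_rot: [0.438, -0.553, 0.554, -0.442]
contact_force: [1.0, 1.2, -0.4]
gripper_width: 0.0854
t: 24.38
position: [0.5034, 0.4685, 0.2166]
eef_rot: [0.44, -0.553, 0.554, -0.44]
contact_force: [0.3, 1.1, -0.4]
gripper_width: 0.0855
24.475
```

View pics/side11c.png

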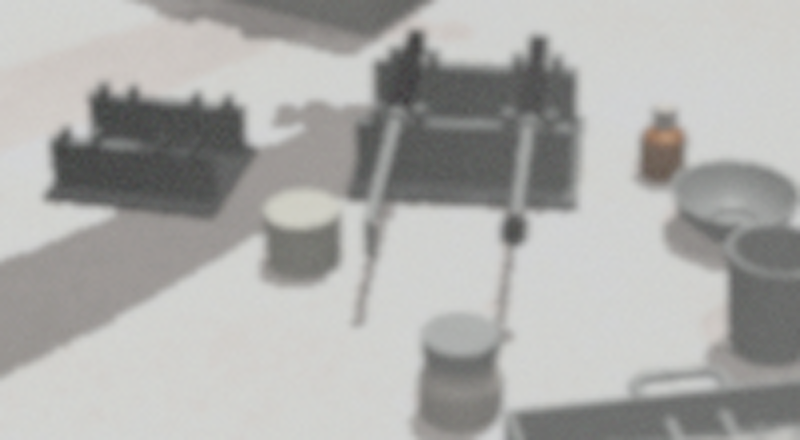

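View pics/top11.png

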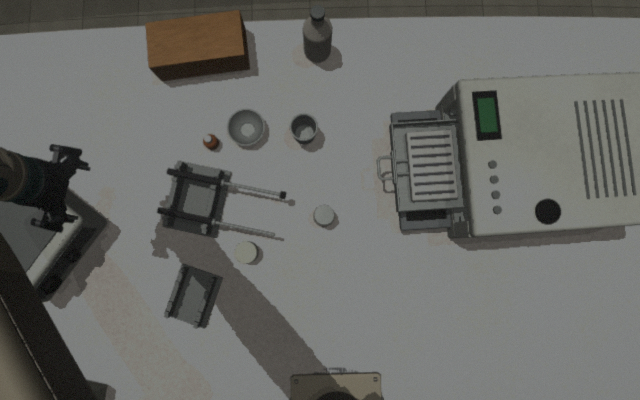

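View pics/top11c.png

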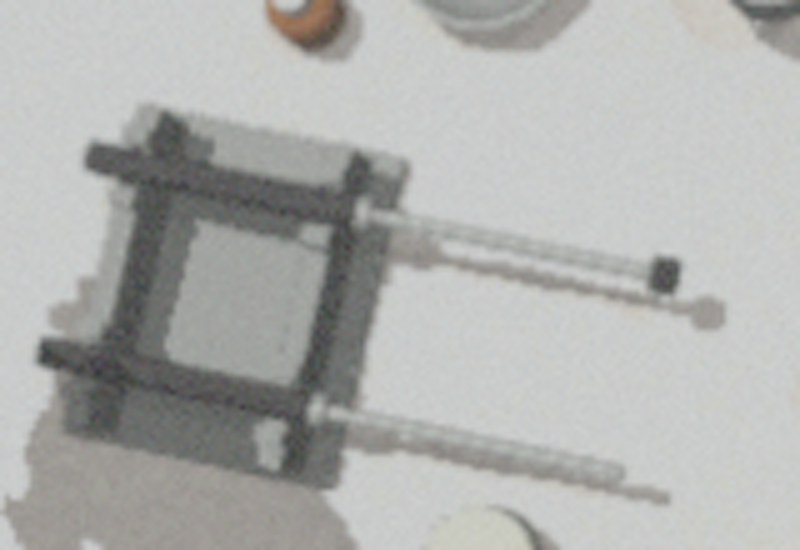

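Hook and bystanders are back at their starting pixels: rod end (274, 234), pusher button (283, 195). The loop is out at (385, 173). I'll raise the arm for clearance from the box, compare the numbers and hand in.

```bash
python3 -m handwheel '[[0.03,-0.03,0,0,0,0],[0.06,-0.04,0,0,0,0],[0.06,-0.04,0,0,0,0],[0.06,-0.04,0,0,0,0],[0.06,-0.04,0,0,0,0]]'
python3 - <<'E'
from h import *
a=load('top0');b=load('top11'); c=load('top7')
print('box z',dep(a,40,215)); 
d=cv2.absdiff(a['frame'],b['frame']).max(2)
for n,(u,v) in dict(cup=(304,128),jar=(324,215),bowl=(246,127),vial=(210,141),roll=(246,252),push=(283,195),hookend=(273,234),hookh=(185,218)).items(): print(n,d[v-12:v+12,u-16:u+16].mean().round(1))
print('loop',[dep(b,379,v).round(3) for v in (160,168)],[dep(c,379,v).round(3) for v in (160,168)])
s=env.sense();print(s['t'],s['contact_force'],abs(s['dq']).max())
ticket.close_job()
E
```

```text
t: 25.1
position: [0.49, 0.4104, 0.2557]
eef_rot: [-0.44, 0.554, -0.553, 0.44]
contact_force: [0.3, 0.5, 0.4]
gripper_width: 0.0853
box z [0.47449044 0.61743876 0.13350571]
cup 3.4
jar 2.7
bowl 3.0
vial 2.9
roll 3.3
push 2.8
hookend 4.2
hookh 12.4
loop [array([ 0.576, -0.105,  0.103]), array([ 0.558, -0.104,  0.104])] [array([ 0.576, -0.105,  0.101]), array([ 0.557, -0.103,  0.113])]
25.1 [0.3229273  0.46443172 0.36050455] 0.007611064798884858
the job is handed in; nothing more can be done
```

The job is handed in at 25.1 s of the 69 s allowed; the hand-in gives no verdict. I took the hook from the rest, engaged its tip in the loop and drew the tray out until I felt the stop, after roughly 95 mm of travel. I then held about 9.7 N on the stop for about 0.75 s, unhooked, and put the hook back in its own berth.

**Force:** the highest pull I read was 9.7 N, but I only read the force at the end of each move.

**Tray:** the last picture shows the loop where it was when I unhooked, at y ≈ -0.105 m, so the tray stayed out.

**Hook:** it lies tip down in its notches, within about 1 px (roughly 2 mm) of its first image. The picture comparison differs more at the handle (12.4) than elsewhere (about 3). I put that down to the arm's shadow, because the handle's edges line up with the first picture.

**Other things:** the cup, jar, bowl, vial, roll and pusher show no change in the pictures. The gripper is open and clear of everything, with a force reading near zero.

**One slip:** my first move was given in mm instead of m. The per-row limit kept the arm on the intended path, and it touched nothing.

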